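# Find the fuller cream jar on a pan balance and put it away

### The job

The two cream jars look alike, but one has been used up more than the other: stand one on each pan of the balance, let go and let it tip to see which is heavier. Then put the heavier jar away upright in the round well of the organiser's holder, fully down on the well's floor, and leave the lighter one standing on its pan. The holder block has slid out of place in its tray, so feel for the well; press and push gently, and leave the other things where they are.

Things in the scene. Friction and masses are not known exactly. Their poses are not given: they have to be found in the camera images.
- jar_a_center (a point): centre of a closed, smooth round cream jar, white with an aluminium lid, 52 mm diameter, 56 mm tall; this point is 28 mm above its underside. The two jars look the same; the fuller weighs about 250 to 290 g, the other about 170 to 190 g, and either of them may be the fuller; grip it in its upper 35 mm
- jar_b_center (a point): centre of the other cream jar, of the same looks and size as jar_a
- pan_left (a point): centre of the floor of the balance's left dish (at +y of the balance): flat, 92 mm inner diameter, with a rim 5 mm above the floor (2 mm wall). Dishes stay level; they move up and down 14 mm about 90 mm above the table, one up as the other goes down, and give way under any load. z up; the point's y axis points along the beam from the right dish to the left
- pan_right (a point): the same for the right dish, 220 mm from the left one. Between the dishes only a thin pointer stands, up to 105 mm above the table
- beam (a joint): tip of the balance's beam, rad: positive = left dish down, negative = right dish down, stops at +-0.13. A little friction keeps the empty balance wherever it is left; two jars tip it to a stop in about a second
- organiser: low white tray fixed on the table, 100 mm (its x) by 160 mm (its y), walls 22 mm high; origin under its centre, z up. In it lies a grey holder block, 86 mm (x) by 124 mm (y), with one round well in its middle. The well is centred in the tray's x, but along the tray's y the block may have slid up to 12 mm either way from the middle: this is not measured
- tray_mid (a point): point over the tray's middle at the height of the block's top face, 32 mm above the tray's underside, axes as the tray's. The well: 55 mm diameter, slightly chamfered, 10 mm deep, felt-lined, its centre within 12 mm along y of this point. A light push cannot move the block. A jar set down beside the well stands on the block's top and drops in by its own weight when slid over the well
- nail_polish: small amber glass bottle, 26 dia x 60 tall, upright; origin under its centre (mm). Not part of the job, leave it
- lipstick: black upright tube, 19 dia x 70 tall; origin under its centre (mm). Not part of the job, leave it
- cream_tube: white tube lying flat, 120 x 34 x 18; origin under its centre (mm). Not part of the job, leave it
- mouse: black computer mouse, 105 x 60 x 32; origin under its centre (mm). Not part of the job, leave it
- phone: black phone lying flat, 155 x 74 x 9; origin under its centre (mm). Not part of the job, leave it
- hairbrush: wooden hairbrush lying down, 225 long, 55 wide, 30 high; origin under its centre (mm). Not part of the job, leave it
- owl: little dark owl figure, 48 dia x 48 tall; origin under its centre (mm). Not part of the job, leave it
There are look-alikes about, which are no part of the job. Leave any green look-alike of the part that bears jar_a_center alone. Leave any yellow look-alike of the part that bears jar_b_center alone.

How it is judged (in metres and radians):
On the way:
1. both jars stand on the balance, one on each pan, let go, and the beam has tipped to one side (beyond 0.1 rad) ((((horizontal distance between jar_a_center and pan_left below 0.032 m and z of jar_a_center in the frame of pan_left between 0.02 and 0.036 m and angle between jar_a_center's own z axis and vertical below 0.15 rad) and (horizontal distance between jar_b_center and pan_right below 0.032 m and z of jar_b_center in the frame of pan_right between 0.02 and 0.036 m and angle between jar_b_center's own z axis and vertical below 0.15 rad)) or ((horizontal distance between jar_b_center and pan_left below 0.032 m and z of jar_b_center in the frame of pan_left between 0.02 and 0.036 m and angle between jar_b_center's own z axis and vertical below 0.15 rad) and (horizontal distance between jar_a_center and pan_right below 0.032 m and z of jar_a_center in the frame of pan_right between 0.02 and 0.036 m and angle between jar_a_center's own z axis and vertical below 0.15 rad))) and contact force between the fingers and jar_a below 0.05 N and contact force between the fingers and jar_b below 0.05 N and (value of joint beam above 0.1 rad or value of joint beam below -0.1 rad)), for 0.3 s.
At the end, for the whole second after the job is handed in: The heavier jar (it bears on the holder with more than 2.15 N) stands upright (within 0.07 rad) in the well, its underside within 3.5 mm of the well's floor and no more than 7 mm off the tray's middle line; the lighter jar stands upright on either pan, within 32 mm of its centre; both are at rest ((((x of jar_a_center in the frame of organiser between -0.007 and 0.007 m and y of jar_a_center in the frame of organiser between -0.019 and 0.019 m and z of jar_a_center in the frame of organiser between 0.0455 and 0.0535 m and angle between jar_a_center's own z axis and vertical below 0.07 rad and contact force between jar_a and organiser above 2.15 N) and ((horizontal distance between jar_b_center and pan_left below 0.032 m and z of jar_b_center in the frame of pan_left between 0.02 and 0.036 m and angle between jar_b_center's own z axis and vertical below 0.15 rad) or (horizontal distance between jar_b_center and pan_right below 0.032 m and z of jar_b_center in the frame of pan_right between 0.02 and 0.036 m and angle between jar_b_center's own z axis and vertical below 0.15 rad))) or ((x of jar_b_center in the frame of organiser between -0.007 and 0.007 m and y of jar_b_center in the frame of organiser between -0.019 and 0.019 m and z of jar_b_center in the frame of organiser between 0.0455 and 0.0535 m and angle between jar_b_center's own z axis and vertical below 0.07 rad and contact force between jar_b and organiser above 2.15 N) and ((horizontal distance between jar_a_center and pan_left below 0.032 m and z of jar_a_center in the frame of pan_left between 0.02 and 0.036 m and angle between jar_a_center's own z axis and vertical below 0.15 rad) or (horizontal distance between jar_a_center and pan_right below 0.032 m and z of jar_a_center in the frame of pan_right between 0.02 and 0.036 m and angle between jar_a_center's own z axis and vertical below 0.15 rad)))) and linear speed of each of jar_a, jar_b below 0.01 m/s); the robot touches nothing.
It fails at once if a jar is pressed against the balance or the organiser with more than 30 N (contact force between any of jar_a, jar_b and balance above 30 N or contact force between any of jar_a, jar_b and organiser above 30 N).
It fails at once if the gripper pushes on the balance or the organiser with more than 30 N (contact force between any of the arm, the fingers and balance above 30 N or contact force between any of the arm, the fingers and organiser above 30 N).
It fails at once if one of the other things is shifted by more than 30 mm (distance of any of nail_polish, lipstick, cream_tube, mouse, phone, hairbrush, owl from where it was at the start of the episode above 0.03 m).
It also fails if it takes over 72 s, if anything falls off the work surface, if the arm or the gripper's body presses on something with over 40 N, if the wrist force passes 120 N, or if a joint passes its speed limit or range.

### The arm

A 6-joint arm with a two-finger parallel gripper is mounted at the origin on the work surface. World frame = base frame: x ahead of the robot, y to its left, z up, the work surface at z = 0. Lengths are in m, angles in degrees, forces in N, time in s.
With the tool pointing down it reaches from about 0.275 to 0.725 m from the base axis. Payload 15.9 kg.
Tool frame: the origin (TCP) lies at the very end of the fingers, on their centre line; the grasp point (between the pads) lies 19 mm behind it; z points along the fingers, y is the line along which they close (so a half turn about z gives the same grasp; the last joint's range is limited). The gripper opens to 85 mm and grips with 20 to 120 N. Pads are 22 mm wide; open, the fingers measure 114 mm over their backs; the gripper's body (76 mm by 85 mm) begins 54 mm behind the grasp point. The pads swing forward as they close: fully open they stand 13 mm farther back than shut.
Start: joints at [-67.494, 12.198, -1.971, 75.831, 0, 90], TCP at [0.191, -0.462, 0.231] pointing down, gripper open.
Joint ranges: [-170.91, 170.91], [-42.67, 98.43], [-65.05, 77.54], [-120.47, 116.71], [-90, 82.35], [-180, 180]. Speed limits (degrees/s): [108.29, 108.29, 136.94, 147.25, 180, 180].

### API

Orientations are given as a 3x3 rotation matrix whose columns are the frame's x, y, z axes.
In Python, from station import monitor, imaging, sign_off gives the robot as it stands.
- The arm moves only by the shell command python3 -m pendant 'ROWS'. ROWS is JSON, a list of rows, each a list of 3 entries, a list of its own where there are three numbers: the shift along the tool's x, y, z normalised to -1 to 1, where 1 is 20 mm, then the turn, a rotation vector about the tool's x, y, z normalised to -1 to 1, where 1 is 10 degrees, then the opening, from 0 (shut) to 1 (fully open). In form: [[[tx, ty, tz], [ax, ay, az], gripper], ...]. A call has exactly 8 rows; each row shifts and turns the commanded pose from where the row before left it, along the tool's axes as they then stand; what a row does not reach is not made up. A row lasts 1/8 s, in which the tool goes at most 62.5 mm and 10.7 degrees, less where a joint would pass 70% of its speed; a pose out of reach is approached as far as the arm can. A call with a number of a shift or a turn outside -1 to 1 is refused whole. A call with a gripper value outside its range is refused whole. The fingers move at their own pace and stop on an object; the grip force is fixed at half the most. Time passes only in rows, so rows that do not move let the fingers close, or fill a call up. It gives the time, the measured TCP pose, the force, the opening and the grip force at its end, in the units of the state.
- monitor.get_state(): the state, without advancing time (a new reading comes with each control period).
- imaging.camera(name): name is "side" or "top" or "wrist"; returns (picture, depth): 480x640x3 uint8, red, green, blue; 480x640 float32, m along the optical axis (not along the pixel's ray), 0 where there is no reading.
- imaging.camera_params(name): a dict with "vertical_fov" (degrees; the focal length in pixels is half the picture's height over the tangent of half this angle, whatever the lens; pixels are square), "cx", "cy" (the principal point, pixels), "dist" ([k1, k2, p1, p2, k3] as OpenCV has them; the pictures are not rectified), "R" (3x3) and "t" (3): a world point X has camera coordinates R X + t; the wrist camera has in their place "tool_from_camera" (4x4, takes a point from camera to tool coordinates, whose origin is the TCP and whose axes are the flange's). Camera axes: x right, y down, z forward; pixel columns grow to the right and rows downward; lengths in m; the calibration is good to about 2 mm. A picture is of the moment at which its call begins: read the wrist's pose just before it. camera_params takes no time and is no camera call.
- sign_off(): hands the job in; it is judged then, once.
The state is a dict: "t": time; "q": joint angles; "qvel": joint speeds; "joint_torque": joint torques, N m; "eef_pos": TCP position; "eef_rot": TCP orientation; "contact_force": force on the tool from outside, world axes, zero at the start; "ft_torque": the same for the moment, N m; "width": finger opening in m; "grasp_force": force on a finger pad.
Only numpy, scipy, OpenCV 4.12 (cv2) and the standard library are available. Lean on these libraries where they do the work, as an engineer would, in place of code of your own. Each camera call takes 0.05 s, during which the arm holds its last target. There are 200 camera calls.

## Working session

There is one attempt and no reset: what is moved stays moved. The work goes in short steps, Python scripts to look and compute and a shell command to move; the robot and the scene stay as the last step left them, time stands still between calls to the robot, and variables do not carry over. Pictures are saved under pics/ and viewed, at most 10 in all, crops included, and the job is handed in when it is done.

```bash
mkdir -p pics
cat > h.py <<'E'
import numpy as np, cv2
from station import monitor, imaging
def K(p):
    f=240/np.tan(np.radians(p["vertical_fov"])/2); return np.array([[f,0,p["cx"]],[0,f,p["cy"]],[0,0,1.]])
def pose(name,st=None):
    p=imaging.camera_params(name)
    if name=="wrist":
        T=np.array(p["tool_from_camera"]); R=np.array(st["eef_rot"]); 
        Rw=R@T[:3,:3]; c=R@T[:3,3]+np.array(st["eef_pos"])
    else:
        Rw=np.array(p["R"]).T; c=-Rw@np.array(p["t"])
    return p,Rw,c
def ray(name,uv,st=None):
    p,Rw,c=pose(name,st)
    n=cv2.undistortPoints(np.array(uv,float).reshape(-1,1,2),K(p),np.array(p["dist"])).reshape(-1,2)
    return c,(Rw@np.c_[n,np.ones(len(n))].T).T
def onz(name,uv,z,st=None):
    c,d=ray(name,uv,st); return c+d*((z-c[2])/d[:,2])[:,None]
def bydepth(name,uv,dep,st=None):
    c,d=ray(name,uv,st); return c+d*np.array(dep).reshape(-1,1)
def shot(name,fn):
    st=monitor.get_state(); im,dp=imaging.camera(name); cv2.imwrite(fn,im[:,:,::-1]); np.save(fn[:-4]+".npy",dp); return st,im,dp
E
python3 - <<'E'
from h import *
for n in ("top","side"):
    st,im,dp=shot(n,f"pics/{n}0.png"); p,R,c=pose(n); print(n,c.round(3),R.round(2).tolist(),p["vertical_fov"],p["dist"])
print(st); print(imaging.camera_params("wrist"))
E
```

```text
top [0.372 0.026 1.075] [[-0.0, -0.98, 0.2], [-1.0, 0.0, 0.0], [-0.0, -0.2, -0.98]] 57.58121182724642 [-0.09438206  0.          0.          0.          0.        ]
side [0.436 0.82  0.729] [[-0.99, -0.08, 0.13], [-0.15, 0.62, -0.77], [-0.02, -0.78, -0.63]] 54.32371146435968 [-0.00122809  0.          0.          0.          0.        ]
{'t': 0.05, 'q': array([-6.74963337e+01,  1.22234913e+01, -2.00878646e+00,  7.58287928e+01,
        4.15028993e-04,  9.00011608e+01]), 'qvel': array([ 0.01929191, -0.03678298,  0.08829357,  0.12256393, -0.06386949,
       -0.01697587]), 'joint_torque': array([ 2.90219185e-03, -6.87957215e+01,  4.88343787e+01,  1.19838584e-02,
        1.33629269e-04, -1.49394754e-05]), 'eef_pos': array([ 0.1912492 , -0.46162688,  0.2308238 ]), 'eef_rot': array([[ 9.23862800e-01,  3.82723614e-01, -4.01266236e-04],
       [ 3.82723825e-01, -9.23862273e-01,  9.87492660e-04],
       [ 7.22202373e-06, -1.06588188e-03, -9.99999432e-01]]), 'contact_force': array([-0.17218963, -0.11110041,  0.45864883]), 'ft_torque': array([-0.01135329,  0.02202234, -0.01030004]), 'grasp_force': 0.0, 'width': 0.08538050313732394}
{'vertical_fov': 67.39516301456017, 'cx': 320.70867999512507, 'cy': 239.75503883958305, 'dist': array([-0.04980161,  0.        ,  0.        ,  0.        ,  0.        ]), 'tool_from_camera': array([[ 1.21153641e-03, -9.61342901e-01, -2.75351339e-01,
         6.98026178e-02],
       [ 9.99998922e-01,  1.39306802e-03, -4.63701922e-04,
         8.20153806e-05],
       [ 8.29359695e-04, -2.75350480e-01,  9.61343552e-01,
        -1.42753624e-01],
       [ 0.00000000e+00,  0.00000000e+00,  0.00000000e+00,
         1.00000000e+00]])}
```

View pics/top0.png

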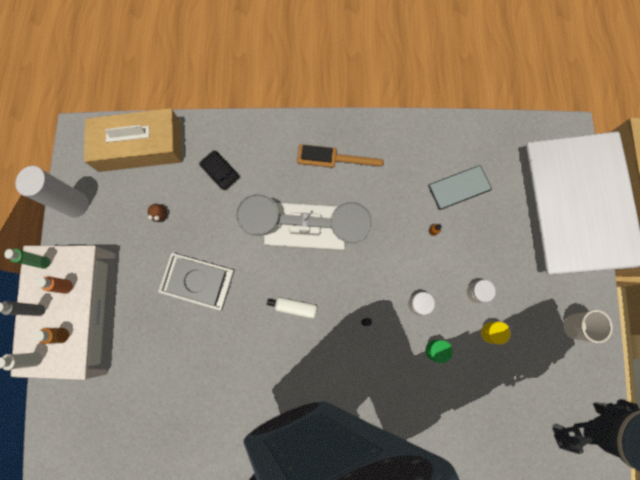

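View pics/side0.png

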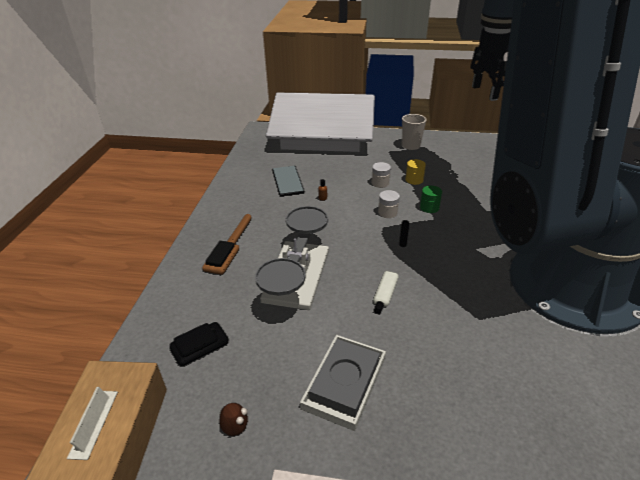

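The top view shows the two white jars at about (423,303) and (483,291). The green (440,350) and yellow (496,332) look-alikes sit next to them, and the lipstick is at (366,322). The dishes are at (259,215) and (350,222), and the tray at (197,281). In the side view the white jars are at (389,203) and (381,175).

```bash
python3 - <<'E'
from h import *
im=cv2.imread("pics/top0.png"); dp=np.load("pics/top0.npy")
uu,vv=np.meshgrid(np.arange(640),np.arange(480))
P=bydepth("top",np.c_[uu.ravel(),vv.ravel()],dp.ravel()).reshape(480,640,3)
np.save("topP.npy",P)
def blob(name,box,lo,hi,depthP=None):
    pass
def rep(n,x0,x1,y0,y1,zlo,zhi):
    m=np.zeros((480,640),bool); m[y0:y1,x0:x1]=1
    m&=(P[...,2]>zlo)&(P[...,2]<zhi)
    q=P[m]; r=cv2.minAreaRect(q[:,:2].astype(np.float32)); 
    print(n,len(q),"rect c",np.round(r[0],4),"size",np.round(r[1],4),"ang",round(r[2],1),"z med",np.median(q[:,2]).round(4))
rep("jar1",405,445,285,322,.048,.07); rep("jar2",465,502,272,308,.048,.07)
rep("green",422,460,335,368,.045,.07); rep("yellow",478,516,316,350,.045,.07)
rep("dishL",230,285,190,240,.07,.12); rep("dishR",325,375,198,248,.07,.12)
rep("trayblock",155,240,245,315,.026,.04); rep("traywall",155,240,245,315,.012,.026);rep("well",180,215,265,298,.019,.0255)
rep("lip",355,378,310,335,.03,.09);rep("polish",422,448,218,240,.02,.08)
# side triangulation of white jar tops
s=cv2.imread("pics/side0.png"); ds=np.load("pics/side0.npy")
Q=bydepth("side",np.c_[uu.ravel(),vv.ravel()],ds.ravel()).reshape(480,640,3)
P=Q
rep("s jar1",372,404,185,220,.048,.07); rep("s jar2",366,396,158,190,.048,.07)
rep("s block",300,390,330,425,.026,.04); rep("s dishL",250,310,255,300,.07,.12); rep("s dishR",280,332,203,240,.07,.12)
E
python3 - <<'E'
import cv2,numpy as np
t=cv2.imread("pics/top0.png");s=cv2.imread("pics/side0.png")
a=cv2.resize(t[270:370,400:520],(400,333),interpolation=2);b=cv2.resize(t[240:320,150:245],(396,333),interpolation=2)
c=cv2.resize(s[150:225,360:450],(400,333)[:2],interpolation=2)[:260];d=cv2.resize(s[330:430,295:390],(396,333),interpolation=2)[:260]
cv2.imwrite("pics/crop0.png",np.vstack([np.hstack([a,b]),np.hstack([c,d])]))
E
```

```text
jar1 384 rect c [ 0.4227 -0.2237] size [0.0486 0.0513] ang 88.5 z med 0.0555
jar2 366 rect c [ 0.4497 -0.3717] size [0.0508 0.0488] ang 41.3 z med 0.0557
green 404 rect c [ 0.3113 -0.2609] size [0.0499 0.0488] ang 48.0 z med 0.0557
yellow 404 rect c [ 0.3509 -0.402 ] size [0.0505 0.0513] ang 15.6 z med 0.0557
dishL 1451 rect c [0.6254 0.1611] size [0.0997 0.0965] ang 41.5 z med 0.0991
dishR 1388 rect c [ 0.612  -0.0555] size [0.0964 0.0989] ang 88.1 z med 0.0807
trayblock 1457 rect c [0.4761 0.3106] size [0.1408 0.0872] ang 74.5 z med 0.0312
traywall 861 rect c [0.4786 0.3196] size [0.1627 0.1017] ang 74.6 z med 0.0209
well 334 rect c [0.48   0.3186] size [0.0516 0.1041] ang 66.3 z med 0.0216
lip 67 rect c [ 0.381  -0.0907] size [0.018  0.0158] ang 89.1 z med 0.0695
polish 100 rect c [ 0.6047 -0.2672] size [0.0234 0.0186] ang 34.8 z med 0.0392
s jar1 216 rect c [ 0.4216 -0.2209] size [0.051  0.0512] ang 39.9 z med 0.0555
s jar2 172 rect c [ 0.4497 -0.3699] size [0.0485 0.0544] ang 3.2 z med 0.0555
s block 2444 rect c [0.4781 0.3204] size [0.127  0.0871] ang 74.8 z med 0.0321
s dishL 1527 rect c [0.628  0.1406] size [0.0987 0.1479] ang 9.3 z med 0.0998
s dishR 944 rect c [ 0.6017 -0.0334] size [0.0981 0.1482] ang 23.9 z med 0.0813
```

View pics/crop0.png

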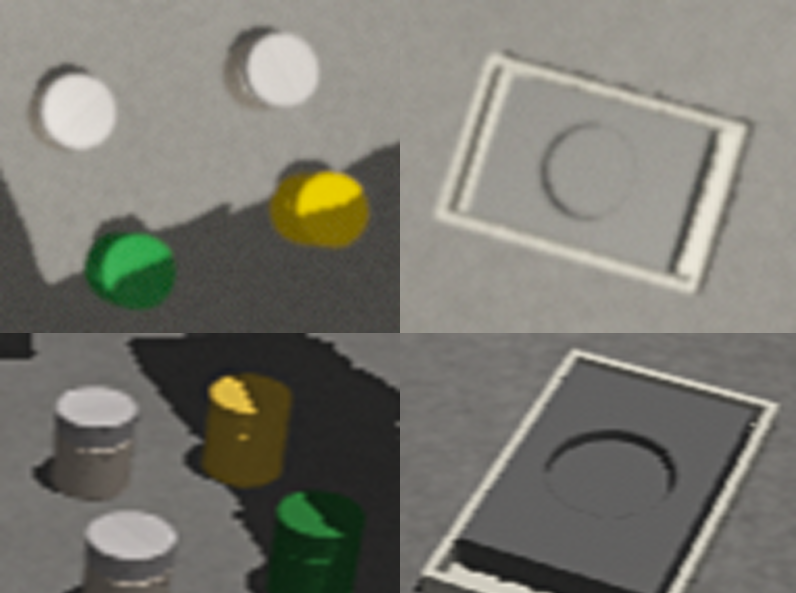

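The crop confirms that the two white, metal-lidded jars, at (423,303) and (483,291), are the ones meant. The green and yellow ones are the look-alikes. The well is visible in the block. First I'll turn the tool so that tool x = world y and tool y = world x, while moving towards jar 2.

```bash
python3 -m pendant '[[[0.97,0.06,0],[0,0,-1],1],[[0.94,0.22,0],[0,0,-1],1],[[0.89,0.38,0],[0,0,-1],1],[[0.81,0.53,0],[0,0,-1],1],[[0.71,0.67,0],[0,0,-1],1],[[0.58,0.78,0],[0,0,-1],1],[[0.44,0.87,0],[0,0,-0.75],1],[[0.32,0.92,0],[0,0,0],1]]'
```

```text
t: 1.1
eef_pos: [0.3387, -0.4104, 0.2311]
eef_rot: [[0.001, 1.0, -0.0], [1.0, -0.001, 0.0], [0.0, -0.0, -1.0]]
contact_force: [-0.3, 0.6, -0.0]
width: 0.0852
grasp_force: 0.0
```

```bash
python3 -m pendant '[[[0.325,0.925,0.8],[0,0,0],1],[[0.325,0.925,0.8],[0,0,0],1],[[0.325,0.925,0.8],[0,0,0],1],[[0.325,0.925,0.8],[0,0,0],1],[[0.325,0.925,0.8],[0,0,0],1],[[0.325,0.925,0.8],[0,0,0],1],[[0,0,0],[0,0,0],1],[[0,0,0],[0,0,0],1]]'
cat >> h.py <<'E'
def wristtop(fn,x,y,zlo,zhi,r=.05):
    st,im,dp=shot("wrist",fn)
    uu,vv=np.meshgrid(np.arange(640),np.arange(480))
    P=bydepth("wrist",np.c_[uu.ravel(),vv.ravel()],dp.ravel(),st).reshape(480,640,3)
    m=(P[...,2]>zlo)&(P[...,2]<zhi)&(np.hypot(P[...,0]-x,P[...,1]-y)<r)&(dp>0)
    q=P[m]; (c,rad)=cv2.minEnclosingCircle(q[:,:2].astype(np.float32))
    a=q[:,:2]; print("tcp",st["eef_pos"].round(4),"n",len(q),"circ",np.round(c,4),round(rad,4),"bbox",a.min(0).round(4),a.max(0).round(4),"z",np.median(q[:,2]).round(4))
    return st,im,P,m
E
python3 - <<'E'
from h import *
wristtop("pics/w1.png",.4497,-.371,.045,.065,.045)
E
```

```text
t: 2.1
eef_pos: [0.4491, -0.3718, 0.1355]
eef_rot: [[-0.0, 1.0, 0.0], [1.0, 0.0, -0.0], [-0.0, 0.0, -1.0]]
contact_force: [-0.1, -0.3, -0.3]
width: 0.0852
grasp_force: 0.0
tcp [ 0.4491 -0.3718  0.1355] n 4868 circ [ 0.449  -0.3705] 0.0262 bbox [ 0.4232 -0.3958] [ 0.4741 -0.3446] z 0.056
```

View pics/w1.png

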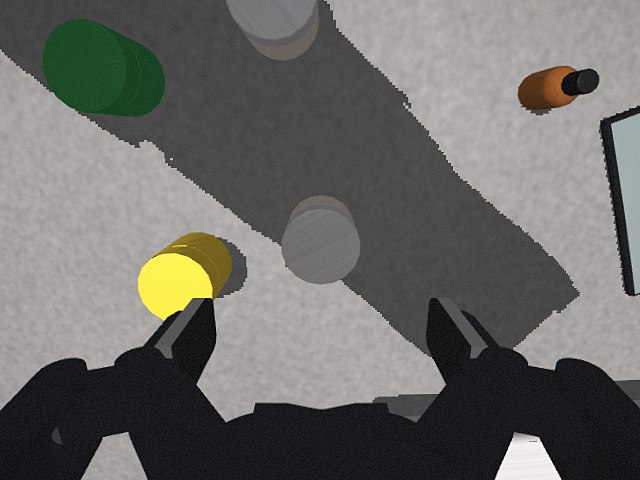

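The wrist view shows jar 2 at (320,245), between the fingers. The yellow look-alike at (175,288) is near the left finger, so I'll narrow the opening a little and descend.

```bash
python3 -m pendant '[[[0.06,0,0.6],[0,0,0],0.85],[[0,0,0.9],[0,0,0],0.85],[[0,0,0.9],[0,0,0],0.85],[[0,0,0.9],[0,0,0],0.85],[[0,0,0.9],[0,0,0],0.85],[[0,0,0.9],[0,0,0],0.85],[[0,0,0.6],[0,0,0],0.85],[[0,0,0],[0,0,0],0.85]]'; python3 -m pendant '[[[0,0,0],[0,0,0],0.3],[[0,0,0],[0,0,0],0.3],[[0,0,0],[0,0,0],0.3],[[0,0,0],[0,0,0],0.3],[[0,0,0],[0,0,0],0.3],[[0,0,0],[0,0,0],0.3],[[0,0,0],[0,0,0],0.3],[[0,0,-0.3],[0,0,0],0.3]]'
```

```text
t: 3.15
eef_pos: [0.4485, -0.3702, 0.0205]
eef_rot: [[0.0, 1.0, -0.001], [1.0, -0.0, 0.001], [0.001, -0.001, -1.0]]
contact_force: [-0.6, -1.0, 0.1]
width: 0.0725
grasp_force: 0.0
t: 4.15
eef_pos: [0.449, -0.3705, 0.0276]
eef_rot: [[-0.0, 1.0, -0.0], [1.0, 0.0, 0.0], [0.0, -0.0, -1.0]]
contact_force: [-0.5, -0.4, -3.1]
width: 0.0507
grasp_force: 62.8
```

```bash
python3 -m pendant '[[[0,0,-1],[0,0,0],0.3],[[0.98,0.5,-1],[0,0,0],0.3],[[0.98,0.5,-1],[0,0,0],0.3],[[0.98,0.5,-1],[0,0,0],0.3],[[0.98,0.5,-1],[0,0,0],0.3],[[0.98,0.5,-1],[0,0,0],0.3],[[0.98,0.5,-0.5],[0,0,0],0.3],[[0.98,0.5,0],[0,0,0],0.3]]'; python3 -m pendant '[[[0.98,0.5,0],[0,0,0],0.3],[[0.98,0.5,0],[0,0,0],0.3],[[0.98,0.5,0],[0,0,0],0.3],[[0.98,0.5,0],[0,0,0],0.3],[[0.98,0.5,0],[0,0,0],0.3],[[0.98,0.5,0],[0,0,0],0.3],[[0.5,0.5,0],[0,0,0],0.3],[[0,0,0],[0,0,0],0.3]]'
python3 - <<'E'
from h import *
st=monitor.get_state(); print(st["contact_force"],st["ft_torque"])
E
```

```text
t: 5.15
eef_pos: [0.5199, -0.2328, 0.1587]
eef_rot: [[-0.0, 1.0, 0.002], [1.0, 0.0, -0.001], [-0.001, 0.002, -1.0]]
contact_force: [-0.1, -0.6, -2.9]
width: 0.0507
grasp_force: 62.9
t: 6.15
eef_pos: [0.5897, -0.105, 0.1571]
eef_rot: [[-0.001, 1.0, -0.0], [1.0, 0.001, -0.0], [-0.0, -0.0, -1.0]]
contact_force: [-0.4, -0.1, -3.1]
width: 0.0509
grasp_force: 63.0
[-0.4295054  -0.13044597 -3.06244795] [-0.04915879  0.08819963  0.02410438]
```

Run:
```python
from h import *
st,im,P,m=wristtop("pics/w2.png",.612,-.0555,.07,.096,.06)
for lab,(x,y,lo,hi) in dict(R=(.612,-.0555,.07,.096),L=(.6255,.161,.09,.112)).items():
    mm=(P[...,2]>lo)&(P[...,2]<hi)&(np.hypot(P[...,0]-x,P[...,1]-y)<.06); q=P[mm]
    if len(q)>10:
        print(lab,len(q),q.min(0).round(4),q.max(0).round(4),"zhist",np.percentile(q[:,2],[5,50,95]).round(4))
```

```text
tcp [ 0.5897 -0.105   0.1571] n 21565 circ [ 0.6103 -0.055 ] 0.0502 bbox [ 0.5606 -0.1047] [ 0.6595 -0.0063] z 0.081
R 21565 [ 0.5606 -0.1047  0.0758] [ 0.6595 -0.0063  0.0883] zhist [0.0797 0.081  0.0859]
```

View pics/w2.png

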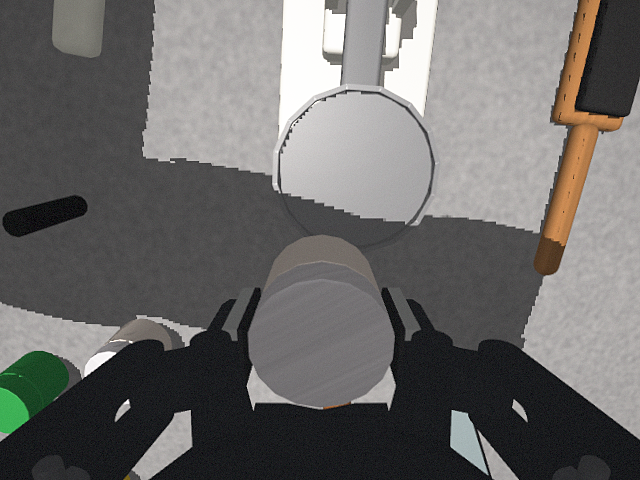

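The pan is at (350,170), empty and shallow. The jar is held level between the pads. Now moving over the pan and down.

```bash
python3 -m pendant '[[[0.85,0.35,0],[0,0,0],0.3],[[0.85,0.35,0],[0,0,0],0.3],[[0.8,0.32,0],[0,0,0],0.3],[[0,0,0.6],[0,0,0],0.3],[[0,0,0.8],[0,0,0],0.3],[[0,0,0.8],[0,0,0],0.3],[[0,0,0.5],[0,0,0],0.3],[[0,0,0.2],[0,0,0],0.3]]'; python3 -m pendant '[[[0,0,0.05],[0,0,0],0.3],[[0,0,0.05],[0,0,0],0.3],[[0,0,0],[0,0,0],0.3],[[0,0,0],[0,0,0],0.3],[[0,0,0],[0,0,0],0.3],[[0,0,0],[0,0,0],0.3],[[0,0,0],[0,0,0],0.3],[[0,0,0],[0,0,0],0.3]]'
```

```text
t: 7.2
eef_pos: [0.6091, -0.0559, 0.0985]
eef_rot: [[0.0, 1.0, -0.001], [1.0, -0.0, 0.0], [0.0, -0.001, -1.0]]
contact_force: [-0.4, 0.7, -2.2]
width: 0.0509
grasp_force: 63.2
t: 8.2
eef_pos: [0.6098, -0.0558, 0.0978]
eef_rot: [[-0.0, 1.0, 0.001], [1.0, 0.0, -0.0], [-0.0, 0.001, -1.0]]
contact_force: [-2.5, -1.2, 5.8]
width: 0.0506
grasp_force: 63.6
```

```bash
python3 -m pendant '[[[0,0,-0.03],[0,0,0],0.3],[[0,0,0],[0,0,0],0.8],[[0,0,0],[0,0,0],1],[[0,0,0],[0,0,0],1],[[0,0,0],[0,0,0],1],[[0,0,-0.5],[0,0,0],1],[[0,0,-1],[0,0,0],1],[[0,0,-1],[0,0,0],1]]'
python3 - <<'E'
from h import *
wristtop("pics/w3.png",.61,-.055,.12,.15,.06)
E
```

```text
t: 9.2
eef_pos: [0.6096, -0.0557, 0.1492]
eef_rot: [[-0.0, 1.0, 0.0], [1.0, 0.0, -0.0], [-0.0, 0.0, -1.0]]
contact_force: [0.4, -0.2, 1.1]
width: 0.0853
grasp_force: 0.0
tcp [ 0.6096 -0.0557  0.1492] n 8644 circ [ 0.6094 -0.0558] 0.0262 bbox [ 0.5839 -0.0815] [ 0.635  -0.0296] z 0.1316
```

```bash
python3 -m pendant '[[[0,0,-1],[0,0,0],1],[[-0.85,-0.95,0],[0,0,0],1],[[-0.85,-0.95,0],[0,0,0],1],[[-0.85,-0.95,0],[0,0,0],1],[[-0.85,-0.95,0.2],[0,0,0],1],[[-0.85,-0.95,0.3],[0,0,0],1],[[-0.85,-0.95,0.5],[0,0,0],1],[[-0.85,-0.95,0.5],[0,0,0],1]]'; python3 -m pendant '[[[-0.8,-0.9,0.3],[0,0,0],1],[[-0.8,-0.9,0],[0,0,0],1],[[-0.7,-0.8,0],[0,0,0],1],[[0,0,0],[0,0,0],0.85],[[0,0,0],[0,0,0],0.85],[[0,0,0],[0,0,0],0.85],[[0,0,0],[0,0,0],0.85],[[0,0,0],[0,0,0],0.85]]'
python3 - <<'E'
from h import *
wristtop("pics/w4.png",.422,-.2225,.045,.065,.045)
E
```

```text
t: 10.25
eef_pos: [0.4761, -0.1753, 0.1381]
eef_rot: [[-0.0, 1.0, 0.001], [1.0, 0.0, -0.0], [-0.0, 0.001, -1.0]]
contact_force: [-0.7, -0.8, 0.2]
width: 0.0854
grasp_force: 0.0
t: 11.25
eef_pos: [0.4246, -0.2205, 0.1318]
eef_rot: [[-0.0, 1.0, -0.0], [1.0, 0.0, 0.0], [0.0, -0.0, -1.0]]
contact_force: [-0.5, 0.6, 0.5]
width: 0.0723
grasp_force: 0.0
tcp [ 0.4246 -0.2205  0.1318] n 4961 circ [ 0.4216 -0.2227] 0.0261 bbox [ 0.3959 -0.2482] [ 0.4467 -0.1968] z 0.0559
```

```bash
python3 -m pendant '[[[-0.11,-0.15,0.5],[0,0,0],0.85],[[0,0,0.9],[0,0,0],0.85],[[0,0,0.9],[0,0,0],0.85],[[0,0,0.9],[0,0,0],0.85],[[0,0,0.9],[0,0,0],0.85],[[0,0,0.9],[0,0,0],0.85],[[0,0,0.57],[0,0,0],0.85],[[0,0,0],[0,0,0],0.85]]'; python3 -m pendant '[[[0,0,0],[0,0,0],0.3],[[0,0,0],[0,0,0],0.3],[[0,0,0],[0,0,0],0.3],[[0,0,0],[0,0,0],0.3],[[0,0,0],[0,0,0],0.3],[[0,0,0],[0,0,0],0.3],[[0,0,-0.5],[0,0,0],0.3],[[0,0,-1],[0,0,0],0.3]]'
```

```text
t: 12.3
eef_pos: [0.4208, -0.2227, 0.0198]
eef_rot: [[0.0, 1.0, -0.001], [1.0, -0.0, 0.001], [0.001, -0.001, -1.0]]
contact_force: [-0.4, -0.7, -0.0]
width: 0.0721
grasp_force: 0.0
t: 13.3
eef_pos: [0.4212, -0.2228, 0.0511]
eef_rot: [[-0.0, 1.0, -0.001], [1.0, 0.0, 0.0], [0.0, -0.001, -1.0]]
contact_force: [-0.3, -0.8, -1.6]
width: 0.0512
grasp_force: 62.9
```

```bash
python3 -m pendant '[[[0.9,0.3,-1],[0,0,0],0.3],[[0.96,0.5,-1],[0,0,0],0.3],[[0.96,0.5,-1],[0,0,0],0.3],[[0.96,0.5,-1],[0,0,0],0.3],[[0.96,0.5,-1],[0,0,0],0.3],[[0.96,0.5,-1],[0,0,0],0.3],[[0.96,0.5,0],[0,0,0],0.3],[[0.96,0.5,0],[0,0,0],0.3]]'; python3 -m pendant '[[[0.96,0.5,0],[0,0,0],0.3],[[0.96,0.5,0],[0,0,0],0.3],[[0.96,0.5,0],[0,0,0],0.3],[[0.96,0.5,0],[0,0,0],0.3],[[0.96,0.5,0],[0,0,0],0.3],[[0.96,0.5,0],[0,0,0],0.3],[[0.9,0.5,0],[0,0,0],0.3],[[0,0,0],[0,0,0],0.3]]'
python3 - <<'E'
from h import *
wristtop("pics/w5.png",.6255,.161,.09,.115,.06)
print(monitor.get_state()["contact_force"])
E
```

```text
t: 14.3
eef_pos: [0.498, -0.0699, 0.1717]
eef_rot: [[-0.0, 1.0, 0.001], [1.0, 0.0, -0.0], [-0.0, 0.001, -1.0]]
contact_force: [0.1, 0.7, -2.1]
width: 0.051
grasp_force: 63.0
t: 15.3
eef_pos: [0.5681, 0.0642, 0.1702]
eef_rot: [[-0.002, 1.0, -0.0], [1.0, 0.002, 0.0], [0.0, -0.0, -1.0]]
contact_force: [0.5, -0.3, -2.2]
width: 0.051
grasp_force: 63.0
tcp [0.5681 0.0642 0.1702] n 26885 circ [0.6247 0.1627] 0.0504 bbox [0.5749 0.1133] [0.6747 0.2047] z 0.1046
[-0.25483927 -0.1679599  -2.18638916]
```

```bash
python3 -m pendant '[[[0.8,0.47,0],[0,0,0],0.3],[[0.85,0.47,0],[0,0,0],0.3],[[0.85,0.47,0],[0,0,0],0.3],[[0.85,0.47,0],[0,0,0],0.3],[[0.85,0.47,0],[0,0,0],0.3],[[0.7,0.47,0],[0,0,0],0.3],[[0,0,0.6],[0,0,0],0.3],[[0,0,0.7],[0,0,0],0.3]]'; python3 -m pendant '[[[0,0,0.6],[0,0,0],0.3],[[0,0,0.3],[0,0,0],0.3],[[0,0,0.08],[0,0,0],0.3],[[0,0,0],[0,0,0],0.3],[[0,0,0],[0,0,0],0.3],[[0,0,0],[0,0,0],0.3],[[0,0,0],[0,0,0],0.3],[[0,0,0],[0,0,0],0.3]]'
```

```text
t: 16.35
eef_pos: [0.6236, 0.1607, 0.1433]
eef_rot: [[-0.0, 1.0, -0.0], [1.0, 0.0, -0.0], [-0.0, -0.0, -1.0]]
contact_force: [-0.1, -0.4, -2.0]
width: 0.0507
grasp_force: 63.1
t: 17.35
eef_pos: [0.6241, 0.1607, 0.125]
eef_rot: [[-0.0, 1.0, 0.0], [1.0, 0.0, 0.0], [0.0, 0.0, -1.0]]
contact_force: [1.2, -0.9, 1.6]
width: 0.0508
grasp_force: 63.3
```

```bash
python3 -m pendant '[[[0,0,-0.02],[0,0,0],0.3],[[0,0,0],[0,0,0],0.8],[[0,0,0],[0,0,0],1],[[0,0,0],[0,0,0],1],[[0,0,0],[0,0,0],1],[[0,0,-0.5],[0,0,0],1],[[0,0,-1],[0,0,0],1],[[0,0,-1],[0,0,0],1]]'; python3 -m pendant '[[[0,0,-1],[0,0,0],1],[[-0.8,-0.2,0],[0,0,0],1],[[-0.8,-0.2,0],[0,0,0],1],[[-0.8,-0.2,0],[0,0,0],1],[[-0.8,-0.2,0],[0,0,0],1],[[-0.8,-0.2,0],[0,0,0],1],[[-0.8,-0.2,0],[0,0,0],1],[[0,0,0],[0,0,0],1]]'
python3 - <<'E'
from h import *
wristtop("pics/w6.png",.6245,.161,.12,.18,.045)
st,im,dp=shot("top","pics/top1.png");s2,im2,dp2=shot("side","pics/side1.png")
uu,vv=np.meshgrid(np.arange(640),np.arange(480))
for n,d in(("top",dp),("side",dp2)):
    P=bydepth(n,np.c_[uu.ravel(),vv.ravel()],d.ravel())
    for lab,(x,y) in dict(L=(.6245,.161),R=(.6095,-.056)).items():
        q=P[(np.hypot(P[:,0]-x,P[:,1]-y)<.04)&(P[:,2]>.12)&(P[:,2]<.175)]; h=P[(np.hypot(P[:,0]-x,P[:,1]-y)<.02)]
        print(n,lab,len(q),np.median(q,0).round(4) if len(q) else "", np.percentile(h[:,2],80).round(4) if len(h) else "")
E
```

```text
t: 18.35
eef_pos: [0.6239, 0.1607, 0.1766]
eef_rot: [[-0.0, 1.0, 0.0], [1.0, 0.0, 0.0], [0.0, 0.0, -1.0]]
contact_force: [0.3, 0.6, -1.2]
width: 0.0852
grasp_force: 0.0
t: 19.35
eef_pos: [0.5997, 0.0635, 0.1955]
eef_rot: [[0.001, 1.0, 0.0], [1.0, -0.001, -0.0], [-0.0, 0.0, -1.0]]
contact_force: [-1.1, 0.5, -0.5]
width: 0.0852
grasp_force: 0.0
tcp [0.5997 0.0635 0.1955] n 10468 circ [0.6237 0.1607] 0.0261 bbox [0.5983 0.1349] [0.6496 0.1864] z 0.1604
top L 0  
top R 50 [ 0.6166 -0.0757  0.1312] 0.1314
side L 783 [0.6207 0.1759 0.1579] 0.1607
side R 310 [ 0.6082 -0.0483  0.1312] 0.1325
```

View pics/side1.png

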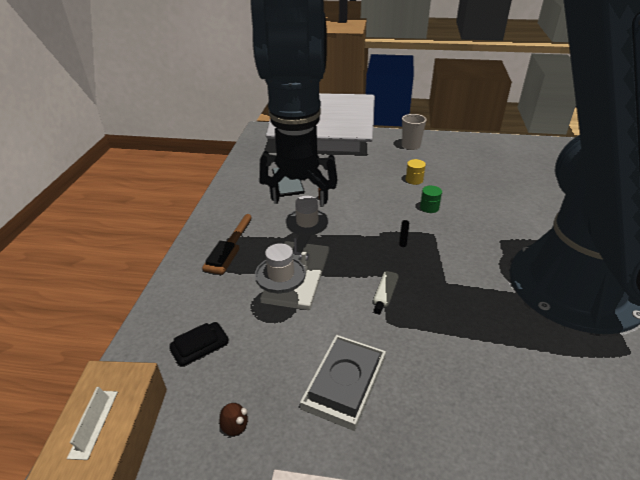

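The heavier jar is on the right: its lid is at 0.1315 m against 0.1605 m on the left, so the beam is on its right stop. In the picture the left jar at (280,262) stands high and the right one at (306,212) low. Going back for the right jar.

```bash
python3 -m pendant '[[[-0.85,0.07,0],[0,0,0],1],[[-0.85,0.07,0],[0,0,0],1],[[-0.85,0.07,0],[0,0,0],1],[[-0.85,0.07,0],[0,0,0],1],[[-0.85,0.07,0],[0,0,0],1],[[-0.85,0.07,0],[0,0,0],1],[[-0.86,0.07,0],[0,0,0],0.85],[[0,0,0],[0,0,0],0.85]]'
python3 - <<'E'
from h import *
wristtop("pics/w7.png",.6094,-.0558,.12,.14,.045)
E
```

```text
t: 20.5
eef_pos: [0.6097, -0.0559, 0.1952]
eef_rot: [[0.001, 1.0, -0.0], [1.0, -0.001, -0.0], [-0.0, -0.0, -1.0]]
contact_force: [-0.5, -0.1, 0.6]
width: 0.0723
grasp_force: 0.0
tcp [ 0.6097 -0.0559  0.1952] n 5553 circ [ 0.6096 -0.0555] 0.0262 bbox [ 0.5843 -0.0815] [ 0.6351 -0.0296] z 0.1316
```

```bash
python3 -m pendant '[[[0,0,0.7],[0,0,0],0.85],[[0,0,0.9],[0,0,0],0.85],[[0,0,0.9],[0,0,0],0.85],[[0,0,0.9],[0,0,0],0.85],[[0,0,0.9],[0,0,0],0.85],[[0,0,0.5],[0,0,0],0.85],[[0,0,0.1],[0,0,0],0.85],[[0,0,0],[0,0,0],0.85]]'; python3 -m pendant '[[[0,0,0],[0,0,0],0.3],[[0,0,0],[0,0,0],0.3],[[0,0,0],[0,0,0],0.3],[[0,0,0],[0,0,0],0.3],[[0,0,0],[0,0,0],0.3],[[0,0,0],[0,0,0],0.3],[[0,0,-0.1],[0,0,0],0.3],[[0,0,-0.15],[0,0,0],0.3]]'; python3 -m pendant '[[[0,0,-0.2],[0,0,0],0.3],[[0,0,-0.2],[0,0,0],0.3],[[0,0,-0.2],[0,0,0],0.3],[[0,0,-0.2],[0,0,0],0.3],[[0,0,-0.2],[0,0,0],0.3],[[0,0,-0.2],[0,0,0],0.3],[[0,0,-0.25],[0,0,0],0.3],[[0,0,-0.25],[0,0,0],0.3]]'
```

```text
t: 21.55
eef_pos: [0.6099, -0.0544, 0.0976]
eef_rot: [[-0.0, 1.0, 0.0], [1.0, 0.0, 0.0], [0.0, 0.0, -1.0]]
contact_force: [-0.2, 0.9, 0.1]
width: 0.0728
grasp_force: 0.0
t: 22.55
eef_pos: [0.6097, -0.0545, 0.1025]
eef_rot: [[-0.0, 1.0, -0.0], [1.0, 0.0, -0.0], [-0.0, -0.0, -1.0]]
contact_force: [0.3, -0.1, -1.4]
width: 0.0511
grasp_force: 62.5
t: 23.55
eef_pos: [0.6096, -0.0545, 0.1366]
eef_rot: [[-0.0, 1.0, -0.0], [1.0, 0.0, -0.0], [-0.0, -0.0, -1.0]]
contact_force: [0.3, 0.6, -2.3]
width: 0.0508
grasp_force: 62.6
```

```bash
python3 -m pendant '[[[0,0,-0.8],[0,0,0],0.3],[[0,-0.6,-0.8],[0,0,0],0.3],[[0.95,-0.8,-0.8],[0,0,0],0.3],[[0.95,-0.8,0],[0,0,0],0.3],[[0.95,-0.8,0],[0,0,0],0.3],[[0.95,-0.8,0],[0,0,0],0.3],[[0.95,-0.8,0],[0,0,0],0.3],[[0.95,-0.8,0],[0,0,0],0.3]]'; python3 -m pendant '[[[0.95,-0.6,0],[0,0,0],0.3],[[0.95,-0.3,0],[0,0,0],0.3],[[0.95,-0.2,0],[0,0,0],0.3],[[0.95,0,0],[0,0,0],0.3],[[0.95,0,0],[0,0,0],0.3],[[0.5,0,0],[0,0,0],0.3],[[0,0,0],[0,0,0],0.3],[[0,0,0],[0,0,0],0.3]]'
python3 - <<'E'
from h import *
st,im,dp=shot("wrist","pics/w8.png"); print(st["eef_pos"],st["contact_force"])
E
```

```text
t: 24.55
eef_pos: [0.5007, 0.0599, 0.1854]
eef_rot: [[-0.0, 1.0, 0.001], [1.0, 0.0, 0.0], [0.0, 0.001, -1.0]]
contact_force: [0.3, 0.1, -2.9]
width: 0.0508
grasp_force: 63.0
t: 25.55
eef_pos: [0.4796, 0.1641, 0.1842]
eef_rot: [[0.0, 1.0, -0.0], [1.0, -0.0, -0.0], [-0.0, -0.0, -1.0]]
contact_force: [0.4, -0.3, -2.7]
width: 0.0503
grasp_force: 63.0
[0.47963718 0.16409126 0.18421948] [ 0.40610316 -0.33640292 -2.68521022]
```

View pics/w8.png

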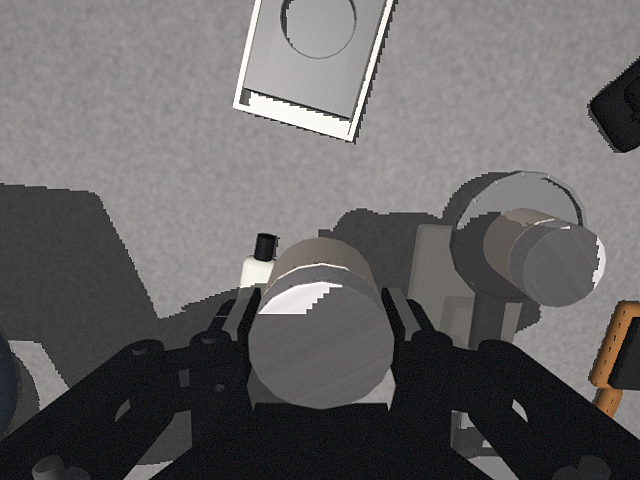

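The left jar still stands on its pan at (560,262). The well shows at (318,20), partly cut off, and the block's near gap is wide, so the block has slid towards +y. I'll move closer and measure the well.

```bash
python3 -m pendant '[[[0.9,0,0],[0,0,0],0.3],[[0.9,0,0],[0,0,0],0.3],[[0.9,0,0],[0,0,0],0.3],[[0.5,0,0],[0,0,0],0.3],[[0,0,0],[0,0,0],0.3],[[0,0,0],[0,0,0],0.3],[[0,0,0],[0,0,0],0.3],[[0,0,0],[0,0,0],0.3]]'
python3 - <<'E'
from h import *
st,im,dp=shot("wrist","pics/w9.png"); print(st["eef_pos"])
uu,vv=np.meshgrid(np.arange(640),np.arange(480))
P=bydepth("wrist",np.c_[uu.ravel(),vv.ravel()],dp.ravel(),st).reshape(480,640,3)
near=(np.hypot(P[...,0]-.478,P[...,1]-.32)<.13)
def rect(lo,hi,lab,extra=True):
    m=(near&(P[...,2]>lo)&(P[...,2]<hi)&extra).astype(np.uint8)
    n,l,s,c=cv2.connectedComponentsWithStats(m)
    i=1+s[1:,4].argmax(); q=P[l==i]; r=cv2.minAreaRect(q[:,:2].astype(np.float32))
    print(lab,len(q),np.round(r[0],4),np.round(r[1],4),round(r[2],1),"z",np.median(q[:,2]).round(4)); return l==i,r
rect(.0275,.037,"block"); rect(.012,.0265,"mid"); rect(.012,.04,"tray")
# well: floor pixels within 27 mm-ish, inside block
m=near&(P[...,2]>.018)&(P[...,2]<.0262)
mm,r=rect(.018,.0262,"wellfloor?",np.hypot(P[...,0]-.478,P[...,1]-.32)<.045)
q=P[mm]; print("circ",cv2.minEnclosingCircle(q[:,:2].astype(np.float32)))
g=cv2.medianBlur(cv2.cvtColor(im,cv2.COLOR_RGB2GRAY),5)
cv2.imwrite("pics/w9g.png",im[:,:,::-1])
E
```

```text
t: 26.6
eef_pos: [0.4797, 0.2281, 0.1843]
eef_rot: [[0.0, 1.0, 0.0], [1.0, -0.0, -0.0], [-0.0, 0.0, -1.0]]
contact_force: [0.6, 0.1, -2.4]
width: 0.0505
grasp_force: 63.0
[0.47970388 0.22811662 0.18434696]
block 14422 [0.4777 0.32  ] [0.1248 0.0865] 74.7 z 0.0321
mid 4122 [0.4782 0.3215] [0.1607 0.1007] 74.9 z 0.0217
tray 22509 [0.4782 0.3215] [0.1607 0.1007] 74.9 z 0.0315
wellfloor? 3931 [0.4776 0.3199] [0.055  0.0544] 67.0 z 0.0221
circ ((0.47737956047058105, 0.3201460540294647), 0.027806011959910393)
```

View pics/w9.png

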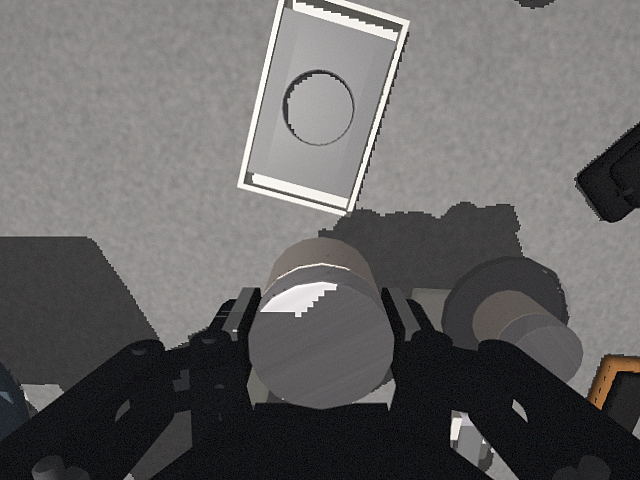

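The well at (319,107) measures (0.4776, 0.3199) with a 55 mm diameter and its floor at z = 0.022. The left jar still stands on its pan. Now moving over the well and down to just above the block.

```bash
python3 -m pendant '[[[0.93,-0.1,0],[0,0,0],0.3],[[0.93,0,0],[0,0,0],0.3],[[0.93,0,0],[0,0,0],0.3],[[0.93,0,0],[0,0,0],0.3],[[0.93,0,0],[0,0,0],0.3],[[0,0,0.7],[0,0,0],0.3],[[0,0,0.9],[0,0,0],0.3],[[0,0,0.9],[0,0,0],0.3]]'; python3 -m pendant '[[[0,0,0.9],[0,0,0],0.3],[[0,0,0.9],[0,0,0],0.3],[[0,0,0.9],[0,0,0],0.3],[[0,0,0.6],[0,0,0],0.3],[[0,0,0.3],[0,0,0],0.3],[[0,0,0],[0,0,0],0.3],[[0,0,0],[0,0,0],0.3],[[0,0,0],[0,0,0],0.3]]'
```

```text
t: 27.65
eef_pos: [0.4774, 0.3211, 0.1329]
eef_rot: [[0.0, 1.0, -0.001], [1.0, -0.0, -0.001], [-0.001, -0.001, -1.0]]
contact_force: [0.2, 1.2, -2.3]
width: 0.0508
grasp_force: 63.0
t: 28.65
eef_pos: [0.4779, 0.3217, 0.0628]
eef_rot: [[-0.0, 1.0, 0.001], [1.0, 0.0, 0.001], [0.001, 0.001, -1.0]]
contact_force: [0.7, 0.1, -2.1]
width: 0.0506
grasp_force: 63.0
```

```bash
python3 -m pendant '[[[-0.03,0,0.1],[0,0,0],0.3],[[0,0,0.1],[0,0,0],0.3],[[0,0,0.1],[0,0,0],0.3],[[0,0,0.08],[0,0,0],0.3],[[0,0,0.07],[0,0,0],0.3],[[0,0,0.05],[0,0,0],0.3],[[0,0,0],[0,0,0],0.3],[[0,0,0],[0,0,0],0.3]]'
```

```text
t: 29.65
eef_pos: [0.4777, 0.3209, 0.0524]
eef_rot: [[-0.0, 1.0, 0.0], [1.0, 0.0, 0.0], [0.0, 0.0, -1.0]]
contact_force: [-0.8, -0.6, -2.8]
width: 0.0509
grasp_force: 63.0
```

```bash
python3 -m pendant '[[[0,0,0.04],[0,0,0],0.3],[[0,0,0.04],[0,0,0],0.3],[[0,0,0.04],[0,0,0],0.3],[[0,0,0.04],[0,0,0],0.3],[[0,0,0],[0,0,0],0.3],[[0,0,0],[0,0,0],0.3],[[0,0,0],[0,0,0],0.3],[[0,0,0],[0,0,0],0.3]]'
```

```text
t: 30.65
eef_pos: [0.4777, 0.3209, 0.0491]
eef_rot: [[-0.0, 1.0, 0.0], [1.0, 0.0, 0.0], [0.0, 0.0, -1.0]]
contact_force: [0.0, -0.2, -1.9]
width: 0.0505
grasp_force: 63.0
```

```bash
python3 -m pendant '[[[0,0,0.04],[0,0,0],0.3],[[0,0,0.04],[0,0,0],0.3],[[0,0,0.04],[0,0,0],0.3],[[0,0,0.04],[0,0,0],0.3],[[0,0,0.04],[0,0,0],0.3],[[0,0,0],[0,0,0],0.3],[[0,0,0],[0,0,0],0.3],[[0,0,0],[0,0,0],0.3]]'
```

```text
t: 31.65
eef_pos: [0.4777, 0.3209, 0.0452]
eef_rot: [[-0.0, 1.0, 0.0], [1.0, 0.0, 0.0], [0.0, 0.0, -1.0]]
contact_force: [-0.0, -0.0, -1.4]
width: 0.0509
grasp_force: 63.0
```

```bash
python3 -m pendant '[[[0,0,0],[0,0,0],0.6],[[0,0,0],[0,0,0],1],[[0,0,0],[0,0,0],1],[[0,0,0],[0,0,0],1],[[0,0,0],[0,0,0],1],[[0,0,-0.5],[0,0,0],1],[[0,0,-1],[0,0,0],1],[[0,0,-1],[0,0,0],1]]'; python3 -m pendant '[[[0,0,-1],[0,0,0],1],[[-0.5,0,-1],[0,0,0],1],[[-0.5,0,-1],[0,0,0],1],[[-0.5,0,-1],[0,0,0],1],[[0,0,-1],[0,0,0],1],[[0,0,0],[0,0,0],1],[[0,0,0],[0,0,0],1],[[0,0,0],[0,0,0],1]]'
python3 - <<'E'
from h import *
st,im,P,m=wristtop("pics/w10.png",.4776,.32,.06,.1,.045)
q=P[m]; A=np.c_[q[:,:2],np.ones(len(q))]; print("tilt",np.linalg.lstsq(A,q[:,2],rcond=None)[0][:2])
q=P[(np.hypot(P[...,0]-.6237,P[...,1]-.1607)<.05)&(P[...,2]>.11)]; print(len(q), cv2.minEnclosingCircle(q[:,:2].astype(np.float32)) if len(q) else "",np.median(q[:,2]) if len(q) else "")
s,im2,d=shot("side","pics/side2.png")
uu,vv=np.meshgrid(np.arange(640),np.arange(480)); P=bydepth("side",np.c_[uu.ravel(),vv.ravel()],d.ravel())
for x,y,lo in((.4776,.32,.068),(.6237,.1607,.12)):
    q=P[(np.hypot(P[:,0]-x,P[:,1]-y)<.04)&(P[:,2]>lo)&(P[:,2]<lo+.06)]; print(len(q),np.percentile(q[:,2],[50,90]).round(4),q[:,:2].min(0),q[:,:2].max(0))
E
```

```text
t: 32.65
eef_pos: [0.4777, 0.3209, 0.0964]
eef_rot: [[-0.0, 1.0, 0.0], [1.0, 0.0, 0.0], [0.0, 0.0, -1.0]]
contact_force: [0.1, 1.8, 0.2]
width: 0.0855
grasp_force: 0.0
t: 33.65
eef_pos: [0.4773, 0.2908, 0.1943]
eef_rot: [[-0.0, 1.0, -0.001], [1.0, 0.0, -0.001], [-0.001, -0.001, -1.0]]
contact_force: [-0.6, 0.5, 0.4]
width: 0.0855
grasp_force: 0.0
tcp [0.4773 0.2908 0.1943] n 3963 circ [0.4773 0.3198] 0.0261 bbox [0.4515 0.2944] [0.5029 0.3459] z 0.078
tilt [-0.00048856 -0.01647577]
544 ((0.6276178359985352, 0.14540190994739532), 0.014676532708108425) 0.13161975798398368
678 [0.0781 0.0796] [0.45239188 0.29380587] [0.50308491 0.34706175]
471 [0.1314 0.1331] [0.59836645 0.13716361] [0.64921718 0.1892279 ]
```

View pics/side2.png

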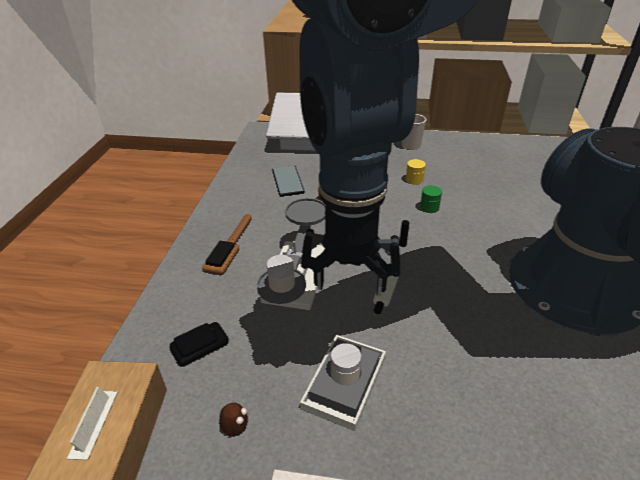

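The heavier jar stands in the well at (346,360), with its lid at 0.078 m, so its underside is at 0.022 m, the well's floor. The lighter one stands on the left pan at (280,272). The gripper is clear, so I'm handing in.

```bash
python3 -c "
from station import sign_off
print(sign_off())"
```

```text
the job is handed in; nothing more can be done
None
```

I handed the job in at about 34 s: the heavier jar, from the right pan, is down on the well's floor, and the lighter one is upright on the left pan; no verdict came back.

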